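Lock a shelf post's levelling foot with its jam nut

ROBOT

A 7-joint arm with a two-finger parallel gripper is mounted at the origin on the work surface. World frame = base frame: x ahead of the robot, y to its left, z up, the work surface at z = 0. Lengths are in m, angles in rad, forces in N, time in s.
With the tool pointing down it reaches from about 0.35 to 0.9 m from the base axis. Payload 7.2 kg.
Tool frame: the origin (TCP) lies at the very end of the fingers, on their centre line; the grasp point (between the pads) lies 19 mm behind it; z points along the fingers, y is the direction in which the jaws open and shut (so a half turn about z gives the same grasp; the last joint's range is limited). The gripper opens to 85 mm and grips with 20 to 120 N. Pads are 22 mm wide; open, the fingers measure 114 mm over their backs; the gripper's body (76 mm by 85 mm) begins 54 mm behind the grasp point. The pads swing forward as they close: fully open they stand 13 mm farther back than shut.
Start: joints at [-1.405, 0.411, -0.013, 1.596, 0.006, 1.134, -0.082], TCP at [0.145, 0.608, 0.231] pointing down, gripper open.
Joint ranges: [-2.95, 2.95], [-0.29, 1.99], [-1.47, 1.44], [0.14, 2.54], [-1.03, 4.17], [0.13, 1.85], [-2.86, 2.86]. Speed limits (rad/s): [2.39, 2.39, 3.01, 3.01, 3.14, 3.14, 3.14].

INTERFACE

Orientations are given as [roll, pitch, yaw] about the fixed x, y, z axes, in that order (R = Rz(yaw) Ry(pitch) Rx(roll)).
In Python, from station import * gives the robot as it stands.
- The arm moves only by the tool step_arm, never from a script. Its argument "series" is a list of rows, each a list of 3 entries, a list of its own where there are three numbers: the shift along the tool's x, y, z in cm, then the turn, a rotation vector about the tool's x, y, z in rad, then the finger opening in cm, from 0 to 8.54. In form: [[[tx, ty, tz], [wx, wy, wz], grip], ...]. A call has 1 to 12 rows; each row is the pose to reach, as a shift and turn from the pose commanded when the call began, along the tool's axes at that moment; what a row does not reach only later rows make up. A row lasts 1/12 s, in which the tool goes at most 41.7 mm and 7.16 degrees, less where a joint would pass 70% of its speed; a pose out of reach is approached as far as the arm can. A call with a gripper value outside its range is refused whole. The fingers move at their own pace and stop on an object; the grip force is fixed at half the most. Time passes only in rows, so rows that repeat a pose let the fingers close. It gives the time, the measured TCP pose, the force and the opening at its end, in the units of the state.
- sense(): the state, without advancing time (a new reading comes with each control period).
- grab_frame(name): name is "scene" or "side" or "wrist"; returns a dict with "color" (384x512x3 uint8, red, green, blue), "z_map" (384x512 float32, m along the optical axis (not along the pixel's ray), 0 where there is no reading), "fx", "fy", "cx", "cy" (pixels), "R" (3x3) and "t" (3): a world point X has camera coordinates R X + t. Camera axes: x right, y down, z forward; pixel columns grow to the right and rows downward; lengths in m; the calibration is good to about 2 mm. A picture is of the moment at which its call begins.
- sign_off(): hands the job in, once; it reports no verdict.
Trained networks look in a picture, given as the dict that the camera call returned (one of the last four; its "shot" number tells which), for a name from the list of things; names that differ only in an ending like _2 or _b are one class to them, and where a whole thing is asked for, a point or a joint stands for the part that bears it (a point fixed in the world has none). Each returns a list of dicts, best first, with "conf" (0 to 1); they miss things now and then, are a little off and sometimes report something else, mostly with a low value. They report only what shows in the picture. A call takes as long as a camera call. They do not tell look-alikes from the thing itself.
- boxes_of(name, picture): "point" ([column, row] in pixels, amid what is visible of it).
- regions_of(name, picture): "mask" (384x512 bool, what is visible of it) and "point" ([column, row] in pixels, amid what is visible of it).
The state is a dict: "time_s": time; "q": joint angles; "dq": joint speeds; "joint_efforts": joint torques, N m; "position": TCP position; "orientation": TCP orientation; "contact_force": force on the tool from outside, world axes, zero at the start; "ft_torque": the same for the moment, N m; "gripper_width": finger opening in m.
Only numpy, scipy, OpenCV 4.12 (cv2) and the standard library are available. Lean on these libraries where they do the work, as an engineer would, in place of code of your own. Each camera call takes 0.05 s, during which the arm holds its last target. There are 200 camera calls.

TASK

Pull the red transit clip out from under the brass jam nut and leave it lying in the grey tray. Then turn the nut clockwise by its lever, down its stem until it beds on the foot plate's ring, and nip it up snug, so that the foot stays locked, without overtightening it, and let go. Leave the hard drive, the mouse and the tape roll where they are.

Things in the scene. Friction and masses are not known exactly. Their poses are not given: they have to be found in the camera images.
- seat (a point): On the stem's axis, level with the top of the grey foot plate, 60 mm above the bench. z up, x along the plate's long side. The plate, 8 mm thick, reaches from 35 mm behind (-x) to 65 mm ahead (+x) of this point and 32 mm to either side. Round the stem it has a raised steel ring, 14 mm wide; the nut beds on that.
- post: Upturned shelf-post foot, fixed: 120 x 120 x 8 mm dark base, 50 mm square white slotted stub, grey foot plate on top. Origin under the stub's centre, on the bench, straight below seat.
- stem: Fixed vertical threaded stem on that axis, 12 mm diameter, with a black glide foot of 20 mm diameter at its end; origin 46 mm below the glide foot's top, about level with the plate (0.5 mm below to 1.5 mm above). The nut cannot be pushed down it without turning; the lever starts 1.6 rad or more away from the clip's fin.
- nut: Brass hexagon jam nut on the stem, 30 mm across flats, 16 mm high, with a lever arm along its +x, 10 mm wide, top 15 mm above the nut's underside; origin on its axis at its underside, z up. Clockwise from above lowers it, 14 mm a turn. It starts 7 to 9 mm above the plate and beds on the ring 0 to 4 mm above the plate (differs, not measured).
- grip (a point): Centre of the upright orange grip at the lever's end, 50 mm from the stem's axis, 30 mm above the nut's underside: a cylinder 16 mm in diameter, from 15 mm below to 14 mm above this point, fixed to the lever. Stiff thread: moving the grip along its circle takes a push of about 5 N while the nut runs free; once the nut beds the push climbs by roughly 0.5 N for each 0.1 rad.
- nut_mid (a point): Centre of the nut, 8 mm above its underside. How tight: snug is when moving it further takes a push of about 7.5 N at the orange grip (0.37 N m at the nut); under 6.5 N it is not locked, over 8.5 N it is overtightened. Feel it: heights cannot tell. It stays tight when let go.
- clip_fin (a point): In the upright grip fin of the loose red clip (40 g): fin 20 mm long (x), 12 mm wide (y), top 10 mm above this point, clip's underside 20 mm below. x of this point points from the stem to the fin, the way the clip pulls out.
- clip: Same clip, origin on its underside, nearly at the stem's axis at the start; the fin's centre is 45 mm ahead (+x). A flat fork 6 mm thick, 33 mm wide, from 21 mm behind to 55 mm ahead of the origin, lying on the plate; its prongs straddle the stem under the nut with 2.5 mm play a side. Free of the nut after a 40 mm pull along +x.
- tray: Grey open plastic tray, fixed, 150 (x) by 130 (y) by 35 mm high outside, walls and floor 4 to 5 mm; origin at the centre of its underside.
- drive: Bare 3.5 inch hard drive lying flat, 147 x 102 x 23 mm, loose, origin under its centre: leave alone.
- mouse: Black computer mouse, 100 x 58 x 31 mm, loose, origin under its centre: leave alone.
- tape: Yellow ring of tape lying flat, 90 mm diameter, 24 mm high, loose, origin under its centre: leave alone.
Mind the look-alikes: they are no part of the job. What is shaped like the post but orange is not meant.

How it is judged:
By the outcome, as a careful person would: the job done as asked, in the order asked, and still so for the second after the job is handed in, with the robot touching nothing.
It also fails if it takes over 72 s, if anything falls off the work surface, if the arm or the gripper's body presses on something with over 40 N, if the wrist force passes 120 N, or if a joint passes its speed limit or range.

## Working session

There is one attempt and no reset: what is moved stays moved. The work goes in short steps, Python scripts to look and compute and a tool call to move; the robot and the scene stay as the last step left them, time stands still between calls to the robot, and variables do not carry over. Pictures are saved under pics/ and viewed, about 8 in all and at most 12, crops included, and the job is handed in when it is done.

Besides the shell and the picture viewer there is one more tool, called after "Request:" as name(argument=value, ...), one argument or row to a line, values as JSON. step_arm: Moves the arm, as the interface text tells. Its arguments: {"type":"object","properties":{"series":{"type":"array","items":{"type":"array"}}},"required":["series"]}

```bash
mkdir -p pics
cat > h.py <<'E'
from station import *
import numpy as np, cv2
def w(p,d,c,r):
    z=d[int(round(r)),int(round(c))]
    return p["R"].T@(np.array([(c-p["cx"])/p["fx"]*z,(r-p["cy"])/p["fy"]*z,z])-p["t"])
def cloud(p):
    z=p["z_map"];r,c=np.indices(z.shape)
    X=np.stack([(c-p["cx"])/p["fx"]*z,(r-p["cy"])/p["fy"]*z,z],-1)
    X=(X-p["t"])@p["R"]; X[z==0]=np.nan
    return X
def save(p,n,crop=None,s=1):
    im=p["color"][:,:,::-1]
    if crop: a,b,c,d=crop; im=im[b:d,a:c]
    cv2.imwrite("pics/"+n,cv2.resize(im,None,fx=s,fy=s,interpolation=cv2.INTER_CUBIC))
E
python3 - <<'E'
from h import *
s=sense();print({k:np.round(v,3) for k,v in s.items()})
ps=[]
for n in("scene","side"):
    p=grab_frame(n);ps.append(p["color"]);X=cloud(p)
    for k in("post","nut","clip","clip_fin","grip","tray","stem"):
        for b in regions_of(k,p)[:3]:
            m=b["mask"];print(n,k,round(b["conf"],2),np.round(b["point"]),m.sum(),np.round(np.nanmedian(X[m],0),3), np.round(np.nanpercentile(X[m][:,2],97),3))
a=np.vstack(ps)[:,:,::-1];cv2.imwrite("pics/a.png",cv2.resize(np.hstack(ps)[:,:,::-1],(800,300),interpolation=cv2.INTER_AREA))
np.save("f.npy",np.array(ps))
cv2.imwrite("pics/scene.png",ps[0][:,:,::-1]);cv2.imwrite("pics/side.png",ps[1][:,:,::-1])
E
```

```text
{'time_s': np.float64(0.0), 'q': array([-1.405,  0.412, -0.013,  1.597,  0.006,  1.134, -0.082]), 'dq': array([ 0.001, -0.001, -0.002,  0.001, -0.002, -0.   , -0.001]), 'joint_efforts': array([-0.000e+00, -6.006e+01,  6.820e-01, -2.994e+01,  1.400e-02,
        1.000e-02, -0.000e+00]), 'position': array([0.145, 0.608, 0.23 ]), 'orientation': array([-3.14 ,  0.   ,  2.908]), 'contact_force': array([-0.751, -0.67 ,  0.042]), 'ft_torque': array([ 0.008, -0.002,  0.046]), 'gripper_width': np.float64(0.086)}
scene post 0.95 [233. 146.] 1410 [ 0.381 -0.016  0.01 ] 0.062
scene post 0.92 [269. 203.] 1181 [0.587 0.036 0.009] 0.061
scene post 0.75 [384. 250.] 2026 [0.806 0.282 0.056] 0.062
scene nut 0.54 [266. 182.] 183 [0.56  0.041 0.084] 0.112
scene nut 0.44 [340. 179.] 2460 [0.562 0.262 0.005] 0.035
scene clip 0.77 [279. 198.] 212 [0.599 0.056 0.066] 0.091
scene clip_fin 0.77 [275. 194.] 182 [0.599 0.057 0.067] 0.091
scene clip_fin 0.34 [340. 180.] 2482 [0.563 0.262 0.005] 0.035
scene grip 0.64 [265. 180.] 199 [0.559 0.038 0.084] 0.113
scene tray 0.76 [341. 179.] 2398 [0.563 0.26  0.005] 0.035
scene stem 0.65 [267. 186.] 233 [0.56  0.046 0.085] 0.112
side post 0.91 [129. 317.] 3671 [0.79  0.323 0.011] 0.06
side post 0.84 [336. 218.] 1833 [0.365 0.013 0.018] 0.059
side post 0.55 [260. 242.] 1699 [0.557 0.084 0.007] 0.059
side nut 0.68 [258. 212.] 220 [0.554 0.058 0.083] 0.111
side clip 0.61 [241. 222.] 239 [0.592 0.07  0.065] 0.088
side clip_fin 0.67 [240. 225.] 314 [0.594 0.069 0.064] 0.089
side clip_fin 0.33 [260. 168.] 1115 [ 0.552 -0.231  0.021] 0.023
side grip 0.76 [260. 212.] 170 [0.553 0.057 0.083] 0.11
side grip 0.57 [259. 170.] 1109 [ 0.552 -0.231  0.021] 0.023
side tray 0.83 [247. 303.] 4534 [0.565 0.255 0.003] 0.033
side stem 0.58 [257. 213.] 290 [0.555 0.059 0.085] 0.11
```

View pics/scene.png

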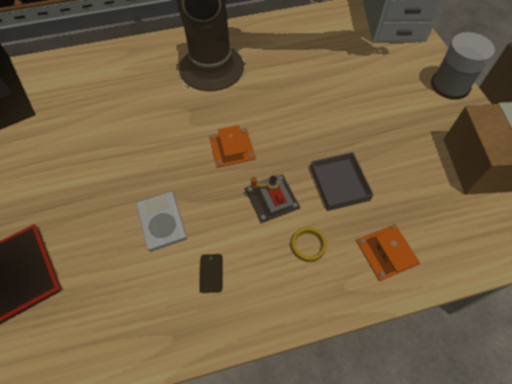

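View pics/side.png

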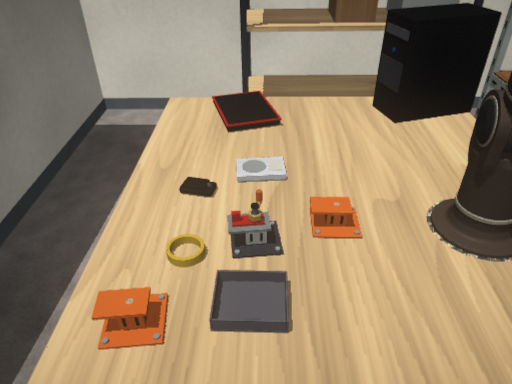

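The grey post sits at scene (270,197) and side (257,225). Look-alikes are the orange posts at scene (233,146) and (389,250), and side (335,215) and (132,317). I'm choosing the grey one, which carries the red clip and the nut, and checking it close up.

Run:
```python
from h import *
ims=[]
for n,c in(("scene",(235,160,315,230)),("side",(215,180,295,260))):
    p=grab_frame(n);X=cloud(p);im=p["color"]
    a=im[c[1]:c[3],c[0]:c[2],::-1];ims.append(cv2.resize(a,(400,400),interpolation=cv2.INTER_CUBIC))
    hsv=cv2.cvtColor(im,cv2.COLOR_RGB2HSV);box=np.zeros(im.shape[:2],bool);box[c[1]:c[3],c[0]:c[2]]=1
    H,S,V=[hsv[...,i].astype(int) for i in range(3)]
    def rep(t,m):
        m=m&box&~np.isnan(X[...,0]);P=X[m]
        if len(P):print(n,t,m.sum(),"med",np.round(np.median(P,0),4),"lo",np.round(np.percentile(P,5,axis=0),4),"hi",np.round(np.percentile(P,95,axis=0),4))
    red=((H<5)|(H>174))&(S>150)&(V>70); org=(H>=6)&(H<14)&(S>170)&(V>100)&(X[...,2]>.07)
    rep("red",red&(X[...,2]>.055));rep("redtop",red&(X[...,2]>.083));rep("orange",org);rep("orangetop",org&(X[...,2]>.105))
    rep("high z>.100",X[...,2]>.100);rep("glide",(X[...,2]>.098)&(V<80));
    pl=(abs(X[...,2]-.06)<.004)&(S<60);rep("plate",pl)
    P=X[pl&box][:,:2].astype(np.float32);print(cv2.minAreaRect(P*1000))
    P=X[red&box&(X[...,2]>.055)][:,:2].astype(np.float32);print("redrect",cv2.minAreaRect(P*1000))
    b=(abs(X[...,2]-.008)<.004)&(V<110)&(S<90)&box;rep("base",b);print(cv2.minAreaRect(X[b][:,:2].astype(np.float32)*1000))
    t=regions_of("tray",p)[0]["mask"];r=t&(X[...,2]>.03);print("tray",cv2.minAreaRect(X[r][:,:2].astype(np.float32)*1000))
cv2.imwrite("pics/c.png",np.hstack(ims))
```

```text
scene red 110 med [0.5953 0.0591 0.0657] lo [0.5749 0.0451 0.0632] hi [0.612  0.0758 0.0912]
scene redtop 27 med [0.6026 0.062  0.0898] lo [0.5954 0.0571 0.0861] hi [0.6127 0.0666 0.0917]
scene orange 21 med [0.5525 0.0072 0.1112] lo [0.5463 0.0023 0.1093] hi [0.5584 0.0113 0.1139]
scene orangetop 21 med [0.5525 0.0072 0.1112] lo [0.5463 0.0023 0.1093] hi [0.5584 0.0113 0.1139]
scene high z>.100 82 med [0.5579 0.0489 0.1076] lo [0.5481 0.0019 0.1029] hi [0.5681 0.0632 0.1132]
scene glide 45 med [0.5619 0.0559 0.1063] lo [0.5551 0.047  0.1029] hi [0.5686 0.064  0.109 ]
scene plate 333 med [0.5918 0.0531 0.0593] lo [0.5329 0.0282 0.0569] hi [0.6236 0.0906 0.0618]
((576.4382934570312, 58.69340515136719), (99.16653442382812, 65.28591918945312), 8.231222152709961)
redrect ((592.6908569335938, 60.64642333984375), (42.18748474121094, 32.28239822387695), 6.97628116607666)
scene base 561 med [0.5836 0.0303 0.0076] lo [0.5152 0.0006 0.0048] hi [0.6191 0.1135 0.0107]
((554.74462890625, 105.3701400756836), (118.18533325195312, 216.3768310546875), 7.846877098083496)
tray ((565.352783203125, 256.4
[... 534 characters left out ...]
.066  0.1112]
side glide 43 med [0.5606 0.0619 0.1051] lo [0.5538 0.0484 0.1004] hi [0.5675 0.0669 0.1067]
side plate 331 med [0.568 0.079 0.058] lo [0.5261 0.0326 0.0564] hi [0.6213 0.0934 0.0599]
((574.3961791992188, 59.99050521850586), (99.21969604492188, 66.75259399414062), 7.264207363128662)
redrect ((577.84033203125, 56.00624084472656), (73.02818298339844, 44.49452209472656), 8.07612419128418)
side base 879 med [0.5538 0.0858 0.0061] lo [0.5043 0.0303 0.0044] hi [0.6113 0.1167 0.0084]
((560.1431884765625, 60.12168884277344), (117.6261978149414, 120.42156982421875), 7.688241481781006)
tray ((564.184814453125, 258.1836853027344), (132.8226776123047, 149.88624572753906), 89.3031005859375)
```

View pics/c.png

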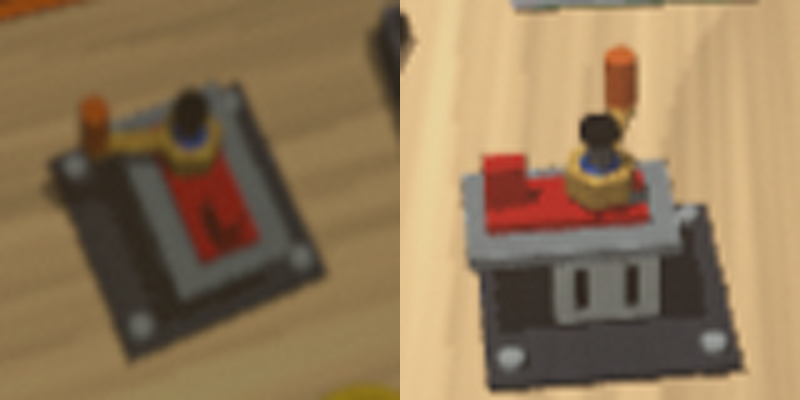

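The left crop shows the grey plate with the red clip's fin (~(230,225)), the nut and black glide at (190,130), and the orange grip at (95,120). The choice is confirmed.

Measured values:
- Stem axis ≈ (0.5606, 0.0573)
- Plate yaw ≈ 0.134
- Fin ≈ (0.605, 0.063), top at 0.090
- Lever angle ≈ -1.73

```bash
cat >> h.py <<'E'
from scipy.spatial.transform import Rotation as Rn
def Rt(yaw): return Rn.from_euler("xyz",[np.pi,0,yaw])
def go(x,y,z,yaw,s=None,R0=None,p0=None):
    s=s or sense(); R0=R0 or Rn.from_euler("xyz",s["orientation"]); p0=s["position"] if p0 is None else p0
    d=R0.inv().apply(np.array([x,y,z])-p0)*100; rv=(R0.inv()*Rt(yaw)).as_rotvec()
    return np.round(d,2).tolist(),np.round(rv,3).tolist()
E
python3 -c "
from h import *
print(go(.605,.0633,.16,3.276))"
```

```text
([-57.39, -42.32, 7.13], [0.0, -0.0, -0.368])
```

Request:
step_arm(
  series=[
    [[-57.39, -42.32, 5], [0, 0, -0.368], 8.5],
    [[-57.39, -42.32, 5], [0, 0, -0.368], 8.5],
    [[-57.39, -42.32, 5], [0, 0, -0.368], 8.5],
    [[-57.39, -42.32, 5], [0, 0, -0.368], 8.5],
    [[-57.39, -42.32, 5], [0, 0, -0.368], 8.5],
    [[-57.39, -42.32, 5], [0, 0, -0.368], 8.5],
    [[-57.39, -42.32, 5], [0, 0, -0.368], 8.5],
    [[-57.39, -42.32, 5], [0, 0, -0.368], 8.5],
    [[-57.39, -42.32, 5], [0, 0, -0.368], 8.5],
    [[-57.39, -42.32, 5], [0, 0, -0.368], 8.5],
    [[-57.39, -42.32, 5], [0, 0, -0.368], 8.5],
    [[-57.39, -42.32, 5], [0, 0, -0.368], 8.5],
  ],
)

```text
time_s: 2.0
position: [0.4679, 0.2253, 0.1966]
orientation: [3.141, 0.001, -3.007]
contact_force: [0.8, 0.4, 0.4]
gripper_width: 0.0845
```

```bash
python3 -c "
from h import *
s=sense();print(np.round(s['q'],2),s['position'],s['orientation']);print(go(.605,.0633,.17,3.276))"
```

```text
[-0.66  0.26  0.14  1.9  -0.04  0.98  1.21] [0.46785084 0.22531874 0.19659688] [ 3.14113310e+00  8.36402311e-04 -3.00726542e+00]
([-11.42, -17.89, 2.66], [0.0, 0.001, -0.0])
```

Request:
step_arm(
  series=[
    [[-11.42, -17.89, 2.66], [0, 0, 0], 8.5],
    [[-11.42, -17.89, 2.66], [0, 0, 0], 8.5],
    [[-11.42, -17.89, 2.66], [0, 0, 0], 8.5],
    [[-11.42, -17.89, 2.66], [0, 0, 0], 8.5],
    [[-11.42, -17.89, 2.66], [0, 0, 0], 8.5],
    [[-11.42, -17.89, 2.66], [0, 0, 0], 8.5],
    [[-11.42, -17.89, 2.66], [0, 0, 0], 8.5],
    [[-11.42, -17.89, 2.66], [0, 0, 0], 8.5],
    [[-11.42, -17.89, 2.66], [0, 0, 0], 8.5],
  ],
)

```text
time_s: 2.75
position: [0.6032, 0.0666, 0.1697]
orientation: [3.141, -0.0, -3.006]
contact_force: [0.5, 0.7, 0.6]
gripper_width: 0.0849
```

Run:
```python
from h import *
s=sense();print(np.round(s['q'],2),s['position'],s['orientation'])
p=grab_frame("wrist");save(p,"w1.png");X=cloud(p)
im=p["color"];hsv=cv2.cvtColor(im,cv2.COLOR_RGB2HSV);H,S,V=[hsv[...,i].astype(int) for i in range(3)]
red=((H<5)|(H>174))&(S>150)&(V>60);org=(H>=6)&(H<14)&(S>170)&(V>90)
for t,m in(("fintop",red&(X[...,2]>.083)),("clip",red&(X[...,2]>.055)),("grip",org&(X[...,2]>.1))):
    P=X[m]
    if len(P): print(t,len(P),np.round(np.median(P,0),4),np.round(np.percentile(P,[2,98],axis=0),4),cv2.minAreaRect(P[:,:2].astype(np.float32)*1000))
```

```text
[-0.35  0.44  0.22  1.72 -0.11  0.99  1.62] [0.60315323 0.06663188 0.1697057 ] [ 3.14063371e+00 -4.53760536e-04 -3.00562534e+00]
fintop 280 [0.6019 0.0604 0.0908] [[0.5934 0.0539 0.0857]
 [0.6119 0.0664 0.0922]] ((590.279541015625, 58.30085754394531), (44.28045654296875, 12.067987442016602), 10.478038787841797)
clip 1459 [0.592  0.0603 0.0671] [[0.5397 0.0398 0.0656]
 [0.6118 0.0752 0.0916]] ((575.69287109375, 57.60406494140625), (75.55738067626953, 32.08600997924805), 6.470276355743408)
grip 308 [0.5509 0.0077 0.1137] [[0.5438 0.0007 0.1124]
 [0.6062 0.129  0.2425]] ((570.0265502929688, 67.56898498535156), (141.9595489501953, 22.832637786865234), 67.91899108886719)
```

View pics/w1.png

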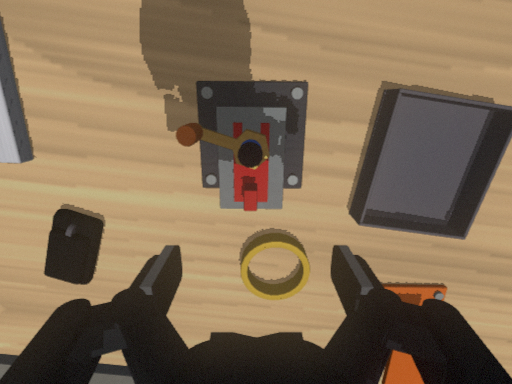

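Wrist view: fin at (250,198), stem at (250,152), tape at (275,265), tray at (440,160). Fin centre ≈ (0.603, 0.061), and the jaws are aligned across it.

```bash
python3 -c "
from h import *
print(go(.603,.0613,.071,3.267))"
```

```text
([0.09, -0.56, 9.89], [0.001, -0.0, 0.011])
```

Request:
step_arm(
  series=[
    [[0, 0, 0], [0, 0, 0], 5],
    [[0, 0, 0], [0, 0, 0], 5],
  ],
)

```text
time_s: 2.97
position: [0.6035, 0.0664, 0.1701]
orientation: [3.141, 0.0, -3.005]
contact_force: [0.3, 0.4, -0.1]
gripper_width: 0.0635
```

```bash
python3 -c "
from h import *
print(go(.603,.0613,.071,3.267), sense()['position'])"
```

```text
([0.12, -0.5, 9.91], [0.001, 0.0, 0.011]) [0.60349716 0.06639337 0.17009399]
```

Request:
step_arm(
  series=[
    [[0.1, -0.5, 4], [0, 0, 0.011], 5],
    [[0.1, -0.5, 7], [0, 0, 0.011], 5],
    [[0.1, -0.5, 9], [0, 0, 0.011], 5],
    [[0.1, -0.5, 9.9], [0, 0, 0.011], 5],
    [[0.1, -0.5, 9.9], [0, 0, 0.011], 5],
    [[0.1, -0.5, 9.9], [0, 0, 0.011], 5],
    [[0.1, -0.5, 9.9], [0, 0, 0.011], 1],
    [[0.1, -0.5, 9.9], [0, 0, 0.011], 0.5],
    [[0.1, -0.5, 9.9], [0, 0, 0.011], 0.5],
    [[0.1, -0.5, 9.9], [0, 0, 0.011], 0.5],
    [[0.1, -0.5, 9.9], [0, 0, 0.011], 0.5],
  ],
)

```text
time_s: 3.88
position: [0.6045, 0.0602, 0.0722]
orientation: [3.141, 0.003, -3.018]
contact_force: [-1.1, -0.2, 6.9]
gripper_width: 0.0105
```

Request:
step_arm(
  series=[
    [[0, 0, -0.05], [0, 0, 0], 0.5],
    [[0, 0, -0.1], [0, 0, 0], 0.5],
    [[0, 0, -0.1], [0, 0, 0], 0.5],
  ],
)

```text
time_s: 4.13
position: [0.6038, 0.06, 0.0722]
orientation: [3.141, 0.001, -3.018]
contact_force: [-0.1, -0.3, 4.6]
gripper_width: 0.0102
```

Request:
step_arm(
  series=[
    [[-0.3, 0, -0.02], [0, 0, 0], 0.5],
    [[-0.8, 0, -0.02], [0, 0, 0], 0.5],
    [[-1.3, 0, -0.02], [0, 0, 0], 0.5],
    [[-2, 0, -0.02], [0, 0, 0], 0.5],
  ],
)

```text
time_s: 4.47
position: [0.6228, 0.0623, 0.0722]
orientation: [3.141, -0.002, -3.018]
contact_force: [-2.5, -0.1, 5.7]
gripper_width: 0.0105
```

Request:
step_arm(
  series=[
    [[-0.7, 0, 0], [0, 0, 0], 0.5],
    [[-1.5, 0, 0], [0, 0, 0], 0.5],
    [[-2.3, 0, 0], [0, 0, 0], 0.5],
    [[-3.2, 0, 0], [0, 0, 0], 0.5],
    [[-4.2, 0, -0.3], [0, 0, 0], 0.5],
    [[-4.8, 0, -3], [0, 0, 0], 0.5],
    [[-5, 0, -6], [0, 0, 0], 0.5],
    [[-5, 0, -7], [0, 0, 0], 0.5],
    [[-5, 0, -7], [0, 0, 0], 0.5],
  ],
)

```text
time_s: 5.22
position: [0.6753, 0.0687, 0.1448]
orientation: [3.141, 0.006, -3.019]
contact_force: [-0.1, -0.3, -1.0]
gripper_width: 0.0104
```

Run:
```python
from h import *
s=sense();print(s['gripper_width'],go(.593,.257,.13,3.141),go(.593,.257,.018,3.141))
p=grab_frame("side");save(p,"s2.png",(180,140,320,260),3)
X=cloud(p);hsv=cv2.cvtColor(p["color"],cv2.COLOR_RGB2HSV)
red=((hsv[...,0]<5)|(hsv[...,0]>174))&(hsv[...,1]>150)&(hsv[...,2]>60)&(X[...,2]>.05)&(X[...,0]>.5)
P=X[red];print(len(P),np.round(np.percentile(P,[2,50,98],axis=0),3))
```

```text
0.010442445792492549 ([5.86, 19.7, 1.45], [0.0, 0.006, 0.124]) ([5.93, 19.7, 12.65], [0.0, 0.006, 0.124])
150 [[0.613 0.051 0.134]
 [0.644 0.076 0.137]
 [0.682 0.087 0.367]]
```

View pics/s2.png

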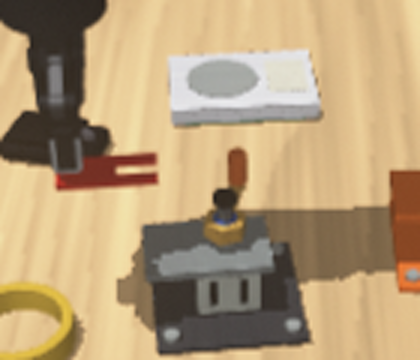

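The clip is free, level in the jaws (crop (105,170)), and the nut and lever are untouched. Next, carry it to the tray.

Request:
step_arm(
  series=[
    [[1.5, 5, 0], [0, 0, 0.03], 0.5],
    [[3, 9, 0], [0, 0, 0.06], 0.5],
    [[4.5, 13, 0], [0, 0, 0.1], 0.5],
    [[5.5, 17, 0], [0, 0, 0.124], 0.5],
    [[5.9, 19.7, 1.5], [0, 0, 0.124], 0.5],
    [[5.9, 19.7, 4], [0, 0, 0.124], 0.5],
    [[5.9, 19.7, 7], [0, 0, 0.124], 0.5],
    [[5.9, 19.7, 9], [0, 0, 0.124], 0.5],
    [[5.9, 19.7, 11], [0, 0, 0.124], 0.5],
    [[5.9, 19.7, 11.5], [0, 0, 0.124], 0.5],
    [[5.9, 19.7, 11.5], [0, 0, 0.124], 0.5],
  ],
)

```text
time_s: 6.18
position: [0.5881, 0.2558, 0.0238]
orientation: [-3.139, -0.005, 3.141]
contact_force: [-1.2, 0.1, -0.8]
gripper_width: 0.0105
```

Request:
step_arm(
  series=[
    [[0, 0, 0.4], [0, 0, 0], 0.5],
    [[0, 0, 0.8], [0, 0, 0], 0.5],
    [[0, 0, 0.8], [0, 0, 0], 0.5],
  ],
)

```text
time_s: 6.43
position: [0.5904, 0.2568, 0.0191]
orientation: [3.141, 0.001, 3.141]
contact_force: [0.2, -0.1, -0.6]
gripper_width: 0.0107
```

Request:
step_arm(
  series=[
    [[0, 0, 0.1], [0, 0, 0], 0.5],
    [[0, 0, 0.1], [0, 0, 0], 0.5],
    [[0, 0, 0.1], [0, 0, 0], 4],
    [[0, 0, 0.1], [0, 0, 0], 4],
    [[0, 0, 0], [0, 0, 0], 4],
    [[0, 0, -1], [0, 0, 0], 4],
    [[0, 0, -4], [0, 0, 0], 4],
    [[0, 0, -8], [0, 0, 0], 4],
    [[0, 0, -12], [0, 0, 0], 4],
    [[0, 0, -12], [0, 0, 0], 3],
    [[0, 0, -12], [0, 0, 0], 3],
    [[0, 0, -12], [0, 0, 0], 3],
  ],
)

```text
time_s: 7.43
position: [0.5901, 0.2569, 0.1395]
orientation: [3.141, 0.001, 3.141]
contact_force: [0.3, 0.1, -0.1]
gripper_width: 0.03
```

Run:
```python
from h import *
s=sense();print(s['position'],s['gripper_width'],np.round(s['q'],2))
p=grab_frame("scene");X=cloud(p);save(p,"s3.png",(220,140,390,230),4)
hsv=cv2.cvtColor(p["color"],cv2.COLOR_RGB2HSV)
red=((hsv[...,0]<5)|(hsv[...,0]>174))&(hsv[...,1]>150)&(hsv[...,2]>60)
P=X[red&(X[...,1]>.19)&(X[...,1]<.32)&(X[...,0]>.48)&(X[...,0]<.65)];print(len(P),np.round(np.percentile(P,[2,50,98],axis=0),3))
org=(hsv[...,0]>=5)&(hsv[...,0]<14)&(hsv[...,1]>160)&(X[...,2]>.1)&(X[...,2]<.12)&(X[...,0]>.5)
P=X[org];print(len(P),np.round(np.median(P,0),4))
```

```text
[0.59006235 0.25686935 0.13948863] 0.02999582904839377 [-0.64  0.53  0.22  1.66 -0.14  0.97  1.2 ]
130 [[0.547 0.241 0.007]
 [0.581 0.254 0.01 ]
 [0.601 0.273 0.035]]
28 [0.5546 0.007  0.111 ]
```

View pics/s3.png

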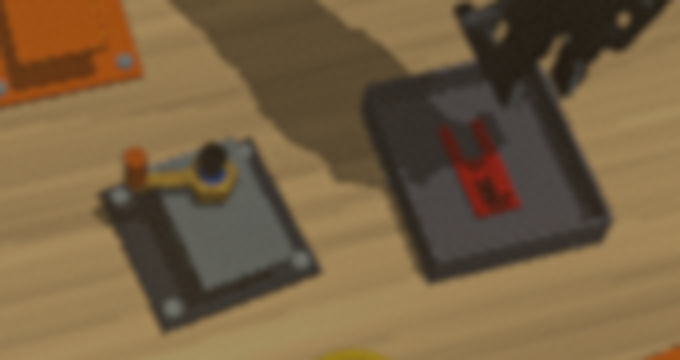

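The clip lies flat in the tray (crop (480,165)) and the fork is clear of the nut. The lever hasn't moved. Next, straddle the orange grip.

```bash
python3 -c "
from h import *
print(go(.5525,.0085,.14,4.10))"
```

```text
([3.69, -24.82, -0.15], [0.0, -0.001, -0.959])
```

Request:
step_arm(
  series=[
    [[0.6, -4, -0.15], [0, 0, -0.12], 3],
    [[1.2, -8, -0.15], [0, 0, -0.24], 3],
    [[1.8, -12, -0.15], [0, 0, -0.36], 3],
    [[2.4, -16, -0.15], [0, 0, -0.48], 3],
    [[3, -20, -0.15], [0, 0, -0.6], 3],
    [[3.5, -23, -0.15], [0, 0, -0.72], 3],
    [[3.7, -24.8, -0.15], [0, 0, -0.84], 3],
    [[3.7, -24.8, -0.15], [0, 0, -0.959], 3],
    [[3.7, -24.8, -0.15], [0, 0, -0.959], 3],
    [[3.7, -24.8, -0.15], [0, 0, -0.959], 3],
    [[3.7, -24.8, -0.15], [0, 0, -0.959], 3],
    [[3.7, -24.8, -0.15], [0, 0, -0.959], 3],
  ],
)

```text
time_s: 8.48
position: [0.5529, 0.0099, 0.1399]
orientation: [3.141, -0.0, -2.184]
contact_force: [0.4, -0.5, 0.5]
gripper_width: 0.03
```

Run:
```python
from h import *
s=sense();print(np.round(s['q'],2),s['position'],s['orientation'],s['contact_force'])
p=grab_frame("wrist");X=cloud(p);save(p,"w2.png")
hsv=cv2.cvtColor(p["color"],cv2.COLOR_RGB2HSV)
org=(hsv[...,0]>=5)&(hsv[...,0]<14)&(hsv[...,1]>160)&(X[...,2]>.1)&(X[...,2]<.12)&(X[...,0]>.5)&(X[...,0]<.6)&(abs(X[...,1])<.05)
P=X[org];print(len(P))
if len(P):print(np.round(np.median(P,0),4),cv2.minAreaRect(P[:,:2].astype(np.float32)*1000))
print(go(.5525,.0085,.092,4.10))
```

```text
[-0.14  0.39  0.05  1.87 -0.02  0.88  2.44] [0.55285388 0.00993427 0.13987831] [ 3.14069709e+00 -3.54407547e-04 -2.18442669e+00] [ 0.43677856 -0.50391225  0.4966299 ]
392
[0.5494 0.0046 0.1133] ((550.0786743164062, 5.699105739593506), (14.61306381225586, 14.448538780212402), 66.24386596679688)
([0.14, -0.05, 4.8], [0.001, -0.0, -0.001])
```

View pics/w2.png

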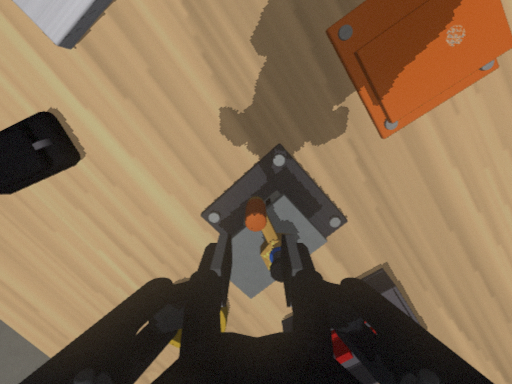

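The wrist view shows the grip at (256,213) between the jaw planes, with the lever running to the nut at (272,250). Going down over it.

Request:
step_arm(
  series=[
    [[0.25, 0, 2], [0, 0, 0], 3],
    [[0.25, 0, 3.5], [0, 0, 0], 3],
    [[0.25, 0, 4.5], [0, 0, 0], 3],
    [[0.25, 0, 4.8], [0, 0, 0], 3],
    [[0.25, 0, 4.8], [0, 0, 0], 2.2],
    [[0.25, 0, 4.8], [0, 0, 0], 2.2],
    [[0.25, 0, 4.8], [0, 0, 0], 2.2],
  ],
)

```text
time_s: 9.12
position: [0.5522, 0.007, 0.0932]
orientation: [-3.141, 0.001, -2.183]
contact_force: [-0.3, 0.9, -0.8]
gripper_width: 0.0218
```

```bash
cat > arc.py <<'E'
# rows for arc: from current lever (tool) angle on the circle to +dphi (clockwise), step, tool yaw
import sys
from h import *
C=np.array([.5606,.0573]);r=.050
def arc(step,n,yawf,dz=.0022,s=None):
    s=s or sense();p=s["position"];v=p[:2]-C;f0=np.arctan2(v[1],v[0])
    print("t",round(s["time_s"],2),"phi",round(f0,3),"rad",round(np.hypot(*v),4),"z",round(p[2],4),"yaw",round(s["orientation"][2],3),"F",np.round(s["contact_force"],2),"Mz",round(s["ft_torque"][2],3),"q7",round(s["q"][6],2))
    out=[]
    for k in range(1,n+1):
        f=f0-step*k
        d,rv=go(C[0]+r*np.cos(f),C[1]+r*np.sin(f),p[2]-dz*step*k,yawf(f),s)
        out.append([d,[0,0,rv[2]]])
    print(out)
if __name__=="__main__":
    st=float(sys.argv[1]);n=int(sys.argv[2])
    arc(st,n,lambda f:min(4.10,f%(2*np.pi) if f%(2*np.pi)<4.7 or len(sys.argv)<4 else f))
E
python3 arc.py .1 8
```

```text
t 9.12 phi -1.736 rad 0.051 z 0.0932 yaw -2.183 F [-0.29  0.93 -0.79] Mz 0.048 q7 2.45
[[[0.1, 0.51, 0.02], [0, 0, -0.0]], [[0.25, 0.98, 0.04], [0, 0, -0.0]], [[0.35, 1.47, 0.06], [0, 0, -0.0]], [[0.39, 1.97, 0.09], [0, 0, -0.0]], [[0.39, 2.47, 0.11], [0, 0, 0.053]], [[0.34, 2.97, 0.13], [0, 0, 0.153]], [[0.24, 3.46, 0.15], [0, 0, 0.253]], [[0.09, 3.93, 0.17], [0, 0, 0.353]]]
```

Request:
step_arm(
  series=[
    [[0.1, 0.51, 0.02], [0, 0, 0], 2.2],
    [[0.25, 0.98, 0.04], [0, 0, 0], 2.2],
    [[0.35, 1.47, 0.06], [0, 0, 0], 2.2],
    [[0.39, 1.97, 0.09], [0, 0, 0], 2.2],
    [[0.39, 2.47, 0.11], [0, 0, 0.053], 2.2],
    [[0.34, 2.97, 0.13], [0, 0, 0.153], 2.2],
  ],
)

```text
time_s: 9.62
position: [0.5261, 0.0189, 0.0921]
orientation: [-3.138, 0.001, -2.34]
contact_force: [2.3, -5.9, 1.1]
gripper_width: 0.0219
```

```bash
python3 arc.py .08 8
```

```text
t 9.62 phi -2.303 rad 0.0517 z 0.0921 yaw -2.34 F [ 2.25 -5.95  1.09] Mz -0.036 q7 2.28
[[[-0.17, 0.41, 0.02], [0, 0, 0.043]], [[-0.2, 0.8, 0.03], [0, 0, 0.123]], [[-0.27, 1.2, 0.05], [0, 0, 0.203]], [[-0.36, 1.59, 0.07], [0, 0, 0.283]], [[-0.49, 1.97, 0.08], [0, 0, 0.363]], [[-0.65, 2.34, 0.1], [0, 0, 0.443]], [[-0.83, 2.69, 0.12], [0, 0, 0.523]], [[-1.04, 3.03, 0.13], [0, 0, 0.603]]]
```

Request:
step_arm(
  series=[
    [[-0.17, 0.41, 0.02], [0, 0, 0.043], 2.2],
    [[-0.2, 0.8, 0.03], [0, 0, 0.123], 2.2],
    [[-0.27, 1.2, 0.05], [0, 0, 0.203], 2.2],
    [[-0.36, 1.59, 0.07], [0, 0, 0.283], 2.2],
    [[-0.49, 1.97, 0.08], [0, 0, 0.363], 2.2],
    [[-0.65, 2.34, 0.1], [0, 0, 0.443], 2.2],
    [[-0.83, 2.69, 0.12], [0, 0, 0.523], 2.2],
  ],
)

```text
time_s: 10.2
position: [0.5123, 0.0446, 0.0906]
orientation: [-3.14, 0.002, -2.865]
contact_force: [2.8, -4.2, -0.6]
gripper_width: 0.022
```

```bash
sed -i 's/    out=\[\]/    t=np.array([np.sin(f0),-np.cos(f0)]);F=s["contact_force"][:2];print("push",round(-F@t,2),"torque\/r",round((v[0]*F[1]-v[1]*F[0])\/.05,2));out=[]/' arc.py; python3 arc.py .06 8
```

```text
t 10.2 phi -2.885 rad 0.05 z 0.0906 yaw -2.865 F [ 2.81 -4.21 -0.63] Mz 0.022 q7 1.78
push 4.78 torque/r 4.78
[[[-0.01, 0.3, 0.01], [0, 0, 0.081]], [[-0.05, 0.6, 0.03], [0, 0, 0.141]], [[-0.1, 0.89, 0.04], [0, 0, 0.201]], [[-0.16, 1.19, 0.05], [0, 0, 0.261]], [[-0.25, 1.47, 0.06], [0, 0, 0.321]], [[-0.35, 1.75, 0.08], [0, 0, 0.381]], [[-0.47, 2.03, 0.09], [0, 0, 0.441]], [[-0.61, 2.3, 0.1], [0, 0, 0.501]]]
```

Request:
step_arm(
  series=[
    [[-0.01, 0.3, 0.01], [0, 0, 0.081], 2.2],
    [[-0.05, 0.6, 0.03], [0, 0, 0.141], 2.2],
    [[-0.1, 0.89, 0.04], [0, 0, 0.201], 2.2],
    [[-0.16, 1.19, 0.05], [0, 0, 0.261], 2.2],
    [[-0.25, 1.47, 0.06], [0, 0, 0.321], 2.2],
    [[-0.35, 1.75, 0.08], [0, 0, 0.381], 2.2],
  ],
)

```text
time_s: 10.7
position: [0.5108, 0.0624, 0.0898]
orientation: [-3.141, 0.002, 3.039]
contact_force: [2.2, -3.9, -0.4]
gripper_width: 0.0222
```

```bash
python3 arc.py .06 8
```

```text
t 10.7 phi 3.04 rad 0.05 z 0.0898 yaw 3.039 F [ 2.25 -3.9  -0.39] Mz 0.029 q7 1.41
push 3.65 torque/r 3.65
[[[-0.01, 0.3, 0.01], [0, 0, 0.059]], [[-0.04, 0.6, 0.03], [0, 0, 0.119]], [[-0.08, 0.9, 0.04], [0, 0, 0.179]], [[-0.15, 1.19, 0.05], [0, 0, 0.239]], [[-0.22, 1.48, 0.07], [0, 0, 0.299]], [[-0.32, 1.76, 0.08], [0, 0, 0.359]], [[-0.44, 2.04, 0.09], [0, 0, 0.419]], [[-0.57, 2.31, 0.11], [0, 0, 0.479]]]
```

```bash
python3 - <<'E'
s=open("arc.py").read()
i=s.index('print("push"');j=s.index(';out=[]')
s=s[:i]+'''Fs=[F]
    for _ in range(int(sys.argv[3]) if len(sys.argv)>3 else 0):
        grab_frame("wrist");Fs.append(sense()["contact_force"][:2])
    er=v/np.hypot(*v);et=-t
    print("push",[round(f@et-.0109/.05*(f@er),2) for f in Fs])
    out=[]'''+s[j+7:]
s=s.replace("or len(sys.argv)<4 else f","else f")
open("arc.py","w").write(s)
E
python3 arc.py .06 8 4
```

```text
t 10.7 phi 3.04 rad 0.05 z 0.0898 yaw 3.039 F [ 2.25 -3.9  -0.39] Mz 0.029 q7 1.41
push [np.float64(4.23), np.float64(3.52), np.float64(2.46), np.float64(3.96), np.float64(2.73)]
[[[-0.01, 0.3, 0.01], [0, 0, 0.059]], [[-0.04, 0.6, 0.03], [0, 0, 0.119]], [[-0.08, 0.9, 0.04], [0, 0, 0.179]], [[-0.15, 1.19, 0.05], [0, 0, 0.239]], [[-0.22, 1.48, 0.07], [0, 0, 0.299]], [[-0.32, 1.76, 0.08], [0, 0, 0.359]], [[-0.44, 2.04, 0.09], [0, 0, 0.419]], [[-0.57, 2.31, 0.11], [0, 0, 0.479]]]
```

Request:
step_arm(
  series=[
    [[-0.01, 0.3, 0.01], [0, 0, 0.059], 2.2],
    [[-0.04, 0.6, 0.03], [0, 0, 0.119], 2.2],
    [[-0.08, 0.9, 0.04], [0, 0, 0.179], 2.2],
    [[-0.15, 1.19, 0.05], [0, 0, 0.239], 2.2],
    [[-0.22, 1.48, 0.07], [0, 0, 0.299], 2.2],
  ],
)

```text
time_s: 11.32
position: [0.5137, 0.0769, 0.0886]
orientation: [-3.141, 0.0, 2.742]
contact_force: [1.0, -4.4, -0.6]
gripper_width: 0.0217
```

```bash
python3 arc.py .06 8
```

```text
t 11.32 phi 2.745 rad 0.0508 z 0.0886 yaw 2.742 F [ 1.05 -4.38 -0.62] Mz 0.056 q7 1.14
push [np.float64(4.21)]
[[[-0.09, 0.3, 0.01], [0, 0, 0.057]], [[-0.12, 0.6, 0.03], [0, 0, 0.117]], [[-0.16, 0.9, 0.04], [0, 0, 0.177]], [[-0.22, 1.19, 0.05], [0, 0, 0.237]], [[-0.3, 1.48, 0.07], [0, 0, 0.297]], [[-0.4, 1.76, 0.08], [0, 0, 0.357]], [[-0.51, 2.04, 0.09], [0, 0, 0.417]], [[-0.64, 2.31, 0.1], [0, 0, 0.477]]]
```

Request:
step_arm(
  series=[
    [[-0.09, 0.3, 0.01], [0, 0, 0.057], 2.2],
    [[-0.12, 0.6, 0.03], [0, 0, 0.117], 2.2],
    [[-0.16, 0.9, 0.04], [0, 0, 0.177], 2.2],
    [[-0.22, 1.19, 0.05], [0, 0, 0.237], 2.2],
    [[-0.3, 1.48, 0.07], [0, 0, 0.297], 2.2],
  ],
)

```text
time_s: 11.73
position: [0.5216, 0.0894, 0.0877]
orientation: [-3.14, -0.0, 2.445]
contact_force: [0.2, -4.9, 0.2]
gripper_width: 0.0217
```

```bash
python3 arc.py .06 6
```

```text
t 11.73 phi 2.453 rad 0.0505 z 0.0877 yaw 2.445 F [ 0.22 -4.88  0.16] Mz 0.007 q7 0.87
push [np.float64(4.34)]
[[[-0.06, 0.3, 0.01], [0, 0, 0.052]], [[-0.08, 0.6, 0.03], [0, 0, 0.112]], [[-0.12, 0.9, 0.04], [0, 0, 0.172]], [[-0.18, 1.19, 0.05], [0, 0, 0.232]], [[-0.26, 1.48, 0.06], [0, 0, 0.292]], [[-0.35, 1.76, 0.08], [0, 0, 0.352]]]
```

Request:
step_arm(
  series=[
    [[-0.06, 0.3, 0.01], [0, 0, 0.052], 2.2],
    [[-0.08, 0.6, 0.03], [0, 0, 0.112], 2.2],
    [[-0.12, 0.9, 0.04], [0, 0, 0.172], 2.2],
    [[-0.18, 1.19, 0.05], [0, 0, 0.232], 2.2],
    [[-0.26, 1.48, 0.06], [0, 0, 0.292], 2.2],
  ],
)

```text
time_s: 12.15
position: [0.5325, 0.0991, 0.0868]
orientation: [-3.139, -0.001, 2.153]
contact_force: [-2.6, -5.5, -1.0]
gripper_width: 0.0218
```

```bash
python3 arc.py .06 6
```

```text
t 12.15 phi 2.162 rad 0.0504 z 0.0868 yaw 2.153 F [-2.55 -5.51 -1.01] Mz 0.005 q7 0.62
push [np.float64(5.88)]
[[[-0.04, 0.3, 0.01], [0, 0, 0.05]], [[-0.07, 0.6, 0.02], [0, 0, 0.11]], [[-0.11, 0.9, 0.04], [0, 0, 0.17]], [[-0.17, 1.19, 0.05], [0, 0, 0.23]], [[-0.24, 1.48, 0.06], [0, 0, 0.29]], [[-0.34, 1.76, 0.07], [0, 0, 0.35]]]
```

Request:
step_arm(
  series=[
    [[-0.04, 0.3, 0.01], [0, 0, 0.05], 2.2],
    [[-0.07, 0.6, 0.02], [0, 0, 0.11], 2.2],
  ],
)

```text
time_s: 12.32
position: [0.5375, 0.102, 0.0865]
orientation: [-3.138, -0.001, 2.043]
contact_force: [-2.9, -4.2, -0.4]
gripper_width: 0.0221
```

```bash
python3 arc.py .05 5
```

```text
t 12.32 phi 2.047 rad 0.0503 z 0.0865 yaw 2.043 F [-2.9  -4.21 -0.35] Mz -0.013 q7 0.53
push [np.float64(5.03)]
[[[-0.04, 0.25, 0.01], [0, 0, 0.047]], [[-0.06, 0.5, 0.02], [0, 0, 0.097]], [[-0.09, 0.75, 0.03], [0, 0, 0.147]], [[-0.13, 0.99, 0.04], [0, 0, 0.197]], [[-0.18, 1.24, 0.05], [0, 0, 0.247]]]
```

Request:
step_arm(
  series=[
    [[-0.04, 0.25, 0.01], [0, 0, 0.047], 2.2],
    [[-0.06, 0.5, 0.02], [0, 0, 0.097], 2.2],
    [[-0.09, 0.75, 0.03], [0, 0, 0.147], 2.2],
  ],
)

```text
time_s: 12.57
position: [0.5445, 0.1048, 0.0862]
orientation: [-3.138, -0.001, 1.896]
contact_force: [-3.1, -3.2, 1.7]
gripper_width: 0.0219
```

```bash
python3 arc.py .05 5
```

```text
t 12.57 phi 1.898 rad 0.0501 z 0.0862 yaw 1.896 F [-3.06 -3.19  1.66] Mz 0.102 q7 0.4
push [np.float64(4.37)]
[[[-0.02, 0.25, 0.01], [0, 0, 0.048]], [[-0.04, 0.5, 0.02], [0, 0, 0.098]], [[-0.07, 0.75, 0.03], [0, 0, 0.148]], [[-0.11, 0.99, 0.04], [0, 0, 0.198]], [[-0.17, 1.24, 0.05], [0, 0, 0.248]]]
```

Request:
step_arm(
  series=[
    [[-0.02, 0.25, 0.01], [0, 0, 0.048], 2.2],
    [[-0.04, 0.5, 0.02], [0, 0, 0.098], 2.2],
    [[-0.07, 0.75, 0.03], [0, 0, 0.148], 2.2],
    [[-0.11, 0.99, 0.04], [0, 0, 0.198], 2.2],
  ],
)

```text
time_s: 12.9
position: [0.554, 0.107, 0.0856]
orientation: [-3.137, -0.0, 1.699]
contact_force: [-4.2, -4.2, 0.4]
gripper_width: 0.0218
```

```bash
python3 arc.py .05 6
```

```text
t 12.9 phi 1.703 rad 0.0501 z 0.0856 yaw 1.699 F [-4.16 -4.21  0.44] Mz 0.039 q7 0.24
push [np.float64(5.47)]
[[[-0.02, 0.25, 0.01], [0, 0, 0.045]], [[-0.04, 0.5, 0.02], [0, 0, 0.095]], [[-0.07, 0.75, 0.03], [0, 0, 0.145]], [[-0.11, 0.99, 0.04], [0, 0, 0.195]], [[-0.16, 1.24, 0.05], [0, 0, 0.245]], [[-0.23, 1.48, 0.06], [0, 0, 0.295]]]
```

Request:
step_arm(
  series=[
    [[-0.06, 0.25, 0.01], [0, 0, 0.045], 2.2],
    [[-0.12, 0.5, 0.02], [0, 0, 0.095], 2.2],
    [[-0.16, 0.75, 0.03], [0, 0, 0.145], 2.2],
    [[-0.2, 0.99, 0.04], [0, 0, 0.195], 2.2],
  ],
)

```text
time_s: 13.23
position: [0.5637, 0.1072, 0.0851]
orientation: [-3.137, -0.001, 1.504]
contact_force: [-4.7, -1.0, 1.0]
gripper_width: 0.0219
```

```bash
python3 arc.py .05 6
```

```text
t 13.23 phi 1.508 rad 0.05 z 0.0851 yaw 1.504 F [-4.72 -1.    0.98] Mz 0.075 q7 0.09
push [np.float64(4.93)]
[[[-0.0, 0.25, 0.01], [0, 0, 0.046]], [[-0.02, 0.5, 0.02], [0, 0, 0.096]], [[-0.05, 0.75, 0.03], [0, 0, 0.146]], [[-0.09, 0.99, 0.04], [0, 0, 0.196]], [[-0.15, 1.24, 0.05], [0, 0, 0.246]], [[-0.21, 1.48, 0.06], [0, 0, 0.296]]]
```

Request:
step_arm(
  series=[
    [[-0.01, 0.25, 0.01], [0, 0, 0.046], 2.2],
    [[-0.03, 0.5, 0.02], [0, 0, 0.096], 2.2],
    [[-0.07, 0.75, 0.03], [0, 0, 0.146], 2.2],
    [[-0.12, 0.99, 0.04], [0, 0, 0.196], 2.2],
  ],
)

```text
time_s: 13.57
position: [0.5735, 0.1055, 0.0847]
orientation: [-3.137, 0.0, 1.308]
contact_force: [-5.0, -0.3, 1.1]
gripper_width: 0.0222
```

```bash
python3 arc.py .05 6
```

```text
t 13.57 phi 1.309 rad 0.0499 z 0.0847 yaw 1.308 F [-4.99 -0.34  1.1 ] Mz 0.043 q7 -0.06
push [np.float64(5.09)]
[[[0.01, 0.25, 0.01], [0, 0, 0.049]], [[-0.01, 0.5, 0.02], [0, 0, 0.099]], [[-0.04, 0.75, 0.03], [0, 0, 0.149]], [[-0.09, 0.99, 0.04], [0, 0, 0.199]], [[-0.14, 1.24, 0.05], [0, 0, 0.249]], [[-0.21, 1.48, 0.06], [0, 0, 0.299]]]
```

Request:
step_arm(
  series=[
    [[0, 0.25, 0.01], [0, 0, 0.049], 2.2],
    [[-0.02, 0.5, 0.02], [0, 0, 0.099], 2.2],
    [[-0.05, 0.75, 0.03], [0, 0, 0.149], 2.2],
    [[-0.1, 0.99, 0.04], [0, 0, 0.199], 2.2],
  ],
)

```text
time_s: 13.9
position: [0.5827, 0.1021, 0.0842]
orientation: [-3.136, 0.001, 1.109]
contact_force: [-5.4, -0.6, 2.3]
gripper_width: 0.0222
```

```bash
python3 arc.py .05 6
```

```text
t 13.9 phi 1.112 rad 0.0499 z 0.0842 yaw 1.109 F [-5.36 -0.57  2.29] Mz -0.038 q7 -0.22
push [np.float64(5.18)]
[[[0.0, 0.25, 0.01], [0, 0, 0.047]], [[-0.01, 0.5, 0.02], [0, 0, 0.097]], [[-0.04, 0.75, 0.03], [0, 0, 0.147]], [[-0.09, 0.99, 0.04], [0, 0, 0.197]], [[-0.14, 1.24, 0.05], [0, 0, 0.247]], [[-0.21, 1.48, 0.06], [0, 0, 0.297]]]
```

Request:
step_arm(
  series=[
    [[0, 0.25, 0], [0, 0, 0.047], 2.2],
    [[-0.01, 0.5, 0], [0, 0, 0.097], 2.2],
    [[-0.04, 0.75, 0], [0, 0, 0.147], 2.2],
  ],
)

```text
time_s: 14.15
position: [0.589, 0.0986, 0.0839]
orientation: [-3.136, 0.002, 0.962]
contact_force: [-4.8, 0.6, -0.0]
gripper_width: 0.0219
```

```bash
python3 arc.py .05 6
```

```text
t 14.15 phi 0.969 rad 0.0501 z 0.0839 yaw 0.962 F [-4.79  0.64 -0.04] Mz -0.015 q7 -0.33
push [np.float64(4.79)]
[[[-0.02, 0.25, 0.01], [0, 0, 0.044]], [[-0.04, 0.5, 0.02], [0, 0, 0.094]], [[-0.06, 0.75, 0.03], [0, 0, 0.144]], [[-0.11, 0.99, 0.04], [0, 0, 0.194]], [[-0.16, 1.24, 0.05], [0, 0, 0.244]], [[-0.23, 1.48, 0.06], [0, 0, 0.294]]]
```

Request:
step_arm(
  series=[
    [[-0.02, 0.25, 0.01], [0, 0, 0.044], 2.2],
    [[-0.04, 0.5, 0.02], [0, 0, 0.094], 2.2],
    [[-0.06, 0.75, 0.03], [0, 0, 0.144], 2.2],
  ],
)

```text
time_s: 14.4
position: [0.5948, 0.0942, 0.0836]
orientation: [-3.136, 0.002, 0.819]
contact_force: [-5.3, 1.8, -0.8]
gripper_width: 0.022
```

```bash
python3 arc.py .05 6
```

```text
t 14.4 phi 0.823 rad 0.0503 z 0.0836 yaw 0.819 F [-5.27  1.79 -0.8 ] Mz 0.017 q7 -0.44
push [np.float64(5.58)]
[[[-0.04, 0.25, 0.01], [0, 0, 0.045]], [[-0.05, 0.5, 0.02], [0, 0, 0.095]], [[-0.08, 0.75, 0.03], [0, 0, 0.145]], [[-0.13, 0.99, 0.04], [0, 0, 0.195]], [[-0.18, 1.24, 0.05], [0, 0, 0.245]], [[-0.25, 1.48, 0.06], [0, 0, 0.295]]]
```

Now two rows at a time, reading as I go.

Request:
step_arm(
  series=[
    [[-0.04, 0.25, 0], [0, 0, 0.045], 2.2],
    [[-0.05, 0.5, 0], [0, 0, 0.095], 2.2],
  ],
)

```text
time_s: 14.57
position: [0.5982, 0.0908, 0.0836]
orientation: [-3.136, 0.003, 0.724]
contact_force: [-5.0, 1.5, -0.9]
gripper_width: 0.022
```

```bash
python3 arc.py .05 3
```

```text
t 14.57 phi 0.728 rad 0.0503 z 0.0836 yaw 0.724 F [-5.    1.47 -0.86] Mz 0.012 q7 -0.51
push [np.float64(5.02)]
[[[-0.04, 0.25, 0.01], [0, 0, 0.046]], [[-0.06, 0.5, 0.02], [0, 0, 0.096]], [[-0.09, 0.75, 0.03], [0, 0, 0.146]]]
```

Request:
step_arm(
  series=[
    [[-0.04, 0.25, 0.01], [0, 0, 0.046], 2.2],
    [[-0.06, 0.5, 0.02], [0, 0, 0.096], 2.2],
  ],
)

```text
time_s: 14.73
position: [0.6012, 0.087, 0.0834]
orientation: [-3.136, 0.003, 0.628]
contact_force: [-4.1, 2.6, -1.8]
gripper_width: 0.0221
```

```bash
python3 arc.py .05 3
```

```text
t 14.73 phi 0.632 rad 0.0504 z 0.0834 yaw 0.628 F [-4.06  2.6  -1.82] Mz 0.07 q7 -0.58
push [np.float64(4.88)]
[[[-0.04, 0.25, 0.01], [0, 0, 0.047]], [[-0.06, 0.5, 0.02], [0, 0, 0.097]], [[-0.09, 0.75, 0.03], [0, 0, 0.147]]]
```

Request:
step_arm(
  series=[
    [[-0.04, 0.25, 0.01], [0, 0, 0.047], 2.2],
    [[-0.06, 0.5, 0.02], [0, 0, 0.097], 2.2],
  ],
)

```text
time_s: 14.9
position: [0.6039, 0.083, 0.0832]
orientation: [-3.136, 0.002, 0.532]
contact_force: [-3.4, 3.3, -1.5]
gripper_width: 0.0217
```

```bash
python3 arc.py .05 3
```

```text
t 14.9 phi 0.536 rad 0.0504 z 0.0832 yaw 0.532 F [-3.4   3.35 -1.49] Mz -0.0 q7 -0.66
push [np.float64(4.88)]
[[[-0.04, 0.25, 0.01], [0, 0, 0.046]], [[-0.06, 0.5, 0.02], [0, 0, 0.096]], [[-0.09, 0.75, 0.03], [0, 0, 0.146]]]
```

Request:
step_arm(
  series=[
    [[-0.04, 0.25, 0.01], [0, 0, 0.046], 2.2],
    [[-0.06, 0.5, 0.02], [0, 0, 0.096], 2.2],
  ],
)

```text
time_s: 15.07
position: [0.6062, 0.0788, 0.083]
orientation: [-3.136, 0.002, 0.436]
contact_force: [-3.1, 3.8, -2.3]
gripper_width: 0.0217
```

```bash
python3 arc.py .05 3
```

```text
t 15.07 phi 0.44 rad 0.0504 z 0.083 yaw 0.436 F [-3.06  3.76 -2.33] Mz 0.051 q7 -0.73
push [np.float64(4.96)]
[[[-0.05, 0.25, 0.01], [0, 0, 0.046]], [[-0.06, 0.5, 0.02], [0, 0, 0.096]], [[-0.09, 0.75, 0.03], [0, 0, 0.146]]]
```

Request:
step_arm(
  series=[
    [[-0.05, 0.25, 0.02], [0, 0, 0.046], 2.2],
    [[-0.06, 0.5, 0.04], [0, 0, 0.096], 2.2],
  ],
)

```text
time_s: 15.23
position: [0.6082, 0.0743, 0.0828]
orientation: [-3.136, 0.002, 0.34]
contact_force: [-2.3, 4.8, -0.0]
gripper_width: 0.022
```

```bash
python3 arc.py .05 3
```

```text
t 15.23 phi 0.343 rad 0.0505 z 0.0828 yaw 0.34 F [-2.32  4.82 -0.03] Mz -0.015 q7 -0.8
push [np.float64(5.44)]
[[[-0.06, 0.25, 0.01], [0, 0, 0.047]], [[-0.08, 0.5, 0.02], [0, 0, 0.097]], [[-0.11, 0.75, 0.03], [0, 0, 0.147]]]
```

Request:
step_arm(
  series=[
    [[-0.06, 0.25, 0], [0, 0, 0.047], 2.2],
    [[-0.08, 0.5, 0.01], [0, 0, 0.097], 2.2],
  ],
)

```text
time_s: 15.4
position: [0.6096, 0.0696, 0.0828]
orientation: [-3.136, 0.001, 0.243]
contact_force: [-0.8, 5.2, -1.6]
gripper_width: 0.0221
```

```bash
python3 arc.py .05 3
```

```text
t 15.4 phi 0.247 rad 0.0505 z 0.0828 yaw 0.243 F [-0.81  5.19 -1.6 ] Mz -0.017 q7 -0.87
push [np.float64(5.13)]
[[[-0.05, 0.25, 0.01], [0, 0, 0.046]], [[-0.07, 0.5, 0.02], [0, 0, 0.096]], [[-0.1, 0.75, 0.03], [0, 0, 0.146]]]
```

Request:
step_arm(
  series=[
    [[-0.05, 0.25, 0.01], [0, 0, 0.046], 2.2],
    [[-0.07, 0.5, 0.02], [0, 0, 0.096], 2.2],
  ],
)

```text
time_s: 15.57
position: [0.6105, 0.065, 0.0827]
orientation: [-3.136, 0.001, 0.147]
contact_force: [-0.2, 6.0, -0.7]
gripper_width: 0.0221
```

```bash
sed -i 's/f%(2\*np.pi) if f%(2\*np.pi)<4.7 else f/f/' arc.py; python3 arc.py .05 3
```

```text
t 15.57 phi 0.152 rad 0.0505 z 0.0827 yaw 0.147 F [-0.19  6.03 -0.73] Mz -0.009 q7 -0.94
push [np.float64(5.83)]
[[[-0.05, 0.25, 0.01], [0, 0, 0.045]], [[-0.07, 0.5, 0.02], [0, 0, 0.095]], [[-0.1, 0.75, 0.03], [0, 0, 0.145]]]
```

Request:
step_arm(
  series=[
    [[-0.05, 0.25, 0], [0, 0, 0.045], 2.2],
    [[-0.07, 0.5, 0], [0, 0, 0.095], 2.2],
  ],
)

```text
time_s: 15.73
position: [0.611, 0.0601, 0.0828]
orientation: [-3.136, 0.001, 0.053]
contact_force: [1.9, 5.9, -2.3]
gripper_width: 0.0219
```

```bash
python3 arc.py .05 3
```

```text
t 15.73 phi 0.056 rad 0.0505 z 0.0828 yaw 0.053 F [ 1.86  5.92 -2.33] Mz -0.035 q7 -1.01
push [np.float64(5.33)]
[[[-0.06, 0.25, 0.01], [0, 0, 0.047]], [[-0.07, 0.5, 0.02], [0, 0, 0.097]], [[-0.11, 0.75, 0.03], [0, 0, 0.147]]]
```

Request:
step_arm(
  series=[
    [[-0.02, 0.25, 0.02], [0, 0, 0.047], 2.2],
    [[-0.03, 0.5, 0.04], [0, 0, 0.097], 2.2],
  ],
)

```text
time_s: 15.9
position: [0.6113, 0.0552, 0.0825]
orientation: [-3.136, 0.001, -0.044]
contact_force: [3.1, 7.4, -0.8]
gripper_width: 0.022
```

```bash
python3 arc.py .05 3
```

```text
t 15.9 phi -0.041 rad 0.0508 z 0.0825 yaw -0.044 F [ 3.05  7.41 -0.82] Mz -0.057 q7 -1.09
push [np.float64(6.93)]
[[[-0.08, 0.25, 0.01], [0, 0, 0.046]], [[-0.1, 0.5, 0.02], [0, 0, 0.096]], [[-0.13, 0.75, 0.03], [0, 0, 0.146]]]
```

Request:
step_arm(
  series=[
    [[-0.02, 0.25, 0], [0, 0, 0.046], 2.2],
  ],
)

```text
time_s: 15.98
position: [0.6112, 0.0528, 0.0825]
orientation: [-3.136, 0.001, -0.09]
contact_force: [2.9, 7.4, -1.5]
gripper_width: 0.0218
```

```bash
python3 arc.py .05 2
```

```text
t 15.98 phi -0.089 rad 0.0508 z 0.0825 yaw -0.09 F [ 2.88  7.39 -1.53] Mz -0.071 q7 -1.12
push [np.float64(7.13)]
[[[-0.08, 0.25, 0.01], [0, 0, 0.049]], [[-0.1, 0.5, 0.02], [0, 0, 0.099]]]
```

Request:
step_arm(
  series=[
    [[-0.05, 0.25, 0], [0, 0, 0.049], 2.2],
  ],
)

```text
time_s: 16.07
position: [0.6108, 0.0503, 0.0826]
orientation: [-3.136, 0.0, -0.139]
contact_force: [5.2, 7.2, -2.2]
gripper_width: 0.0219
```

```bash
python3 arc.py .04 2
```

```text
t 16.07 phi -0.138 rad 0.0507 z 0.0826 yaw -0.139 F [ 5.2   7.22 -2.24] Mz -0.041 q7 -1.16
push [np.float64(6.96)]
[[[-0.07, 0.2, 0.01], [0, 0, 0.039]], [[-0.09, 0.4, 0.02], [0, 0, 0.079]]]
```

Request:
step_arm(
  series=[
    [[0.03, 0.22, 0], [0, 0, 0.04], 2.2],
  ],
)

```text
time_s: 16.15
position: [0.6106, 0.0481, 0.0825]
orientation: [-3.136, 0.001, -0.179]
contact_force: [3.1, 7.0, -2.3]
gripper_width: 0.0218
```

```bash
python3 arc.py .04 2
```

```text
t 16.15 phi -0.182 rad 0.0509 z 0.0825 yaw -0.179 F [ 3.06  7.   -2.31] Mz -0.008 q7 -1.19
push [np.float64(7.06)]
[[[-0.09, 0.2, 0.01], [0, 0, 0.042]], [[-0.1, 0.4, 0.02], [0, 0, 0.082]]]
```

Request:
step_arm(
  series=[
    [[0, 0.21, 0], [0, 0, 0.042], 2.2],
  ],
)

```text
time_s: 16.23
position: [0.6103, 0.0461, 0.0825]
orientation: [-3.136, 0.001, -0.221]
contact_force: [4.6, 7.3, -2.0]
gripper_width: 0.022
```

```bash
python3 arc.py .04 2
```

```text
t 16.23 phi -0.222 rad 0.0509 z 0.0825 yaw -0.221 F [ 4.56  7.34 -1.97] Mz -0.048 q7 -1.22
push [np.float64(7.55)]
[[[-0.1, 0.2, 0.01], [0, 0, 0.041]], [[-0.11, 0.4, 0.02], [0, 0, 0.081]]]
```

Readings at 6.93, 7.13, 6.96, 7.06 and 7.55 N, against about 5 N free-running. A 0.5 N per 0.1 rad fit gives ≈7.6 N now, which is snug. Letting go.

Request:
step_arm(
  series=[
    [[0, -0.15, 0], [0, 0, 0], 2.6],
    [[0, -0.35, 0], [0, 0, 0], 3.2],
    [[0, -0.35, 0], [0, 0, 0], 3.2],
    [[0, -0.35, 0], [0, 0, 0], 3.2],
    [[0, -0.35, -1], [0, 0, 0], 3.2],
    [[0, -0.35, -3], [0, 0, 0], 3.2],
    [[0, -0.35, -6], [0, 0, 0], 3.2],
    [[0, -0.35, -10], [0, 0, 0], 3.2],
    [[3, -0.35, -13], [0, 0, 0], 3.2],
    [[3, -0.35, -15], [0, 0, 0], 3.2],
    [[3, -0.35, -15], [0, 0, 0], 3.2],
    [[3, -0.35, -15], [0, 0, 0], 3.2],
  ],
)

```text
time_s: 17.23
position: [0.6402, 0.0381, 0.2347]
orientation: [-3.141, -0.002, -0.224]
contact_force: [0.5, 0.8, -0.2]
gripper_width: 0.0319
```

Run:
```python
from h import *
s=sense();print(s['time_s'],s['position'],s['contact_force'])
p=grab_frame("side");save(p,"s4.png",(150,140,310,340),3);X=cloud(p)
hsv=cv2.cvtColor(p["color"],cv2.COLOR_RGB2HSV)
org=(hsv[...,0]>=5)&(hsv[...,0]<14)&(hsv[...,1]>160)&(X[...,2]>.075)&(X[...,2]<.12)&(X[...,0]>.5)&(X[...,0]<.7)
P=X[org];print(len(P),np.round(np.percentile(P,[2,50,98],axis=0),3))
```

```text
17.2333 [0.64018438 0.03808977 0.23466261] [ 0.51141431  0.76731831 -0.19778044]
59 [[0.604 0.048 0.078]
 [0.61  0.058 0.091]
 [0.615 0.061 0.102]]
```

View pics/s4.png

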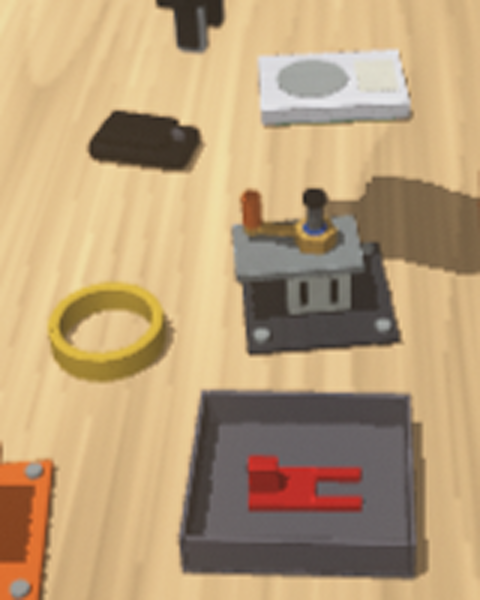

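The side view shows the clip flat in the tray (305,485) and the nut down on the plate with the lever toward the front (255,215). The drive, mouse and tape are undisturbed, and the gripper is clear.

```bash
python3 -c "
from h import *
print(sign_off())"
```

```text
the job is handed in; nothing more can be done
None
```

I pulled the red clip out and left it lying flat in the grey tray. I then turned the nut clockwise about 4.7 rad until it bedded, nipped it up, let go, and handed the job in at about 17 s.

- **Tightness:** the push ran at about 5 N while the nut was free. Over the last readings it rose to 6.9, 7.1, 7.0, 7.1 and 7.55 N. Using the stated 0.5 N per 0.1 rad, I put the final push at about 7.6 N, inside the 6.5–8.5 N window. Single readings vary by about 0.5 N, and I did not re-push the nut to confirm it after letting go.
- **Disagreement:** the bedding point comes out at about 9.4 mm of travel, slightly more than the 9 mm maximum. I put this down to error in the starting lever angle and relied on the force instead.
- **Last picture:** the clip is in the tray, the drive, mouse and tape look where they were, and the gripper is clear of everything.

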